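# Size a connector barrel in the ring gauge

## Task

Size the tall slim connector barrel: pick it up and lower it, foot first and without dropping it, through the rings of the ring gauge from the largest at the top downwards until a ring stops it. Leave it standing upright there, and leave the short barrel and the thick barrel standing where they are.

Things in the scene. Friction and masses are not known exactly. Their poses are not given: they have to be found in the camera images.
- barrel: The tall slim connector barrel: an upright plain steel cylinder, 26 mm in diameter and 150 mm tall, about 0.2 kg, standing loose on the bench. Origin at the centre of its underside (its foot), z up along its axis. It can be gripped anywhere on its side; gripped in its top 50 mm the fingers stay clear of the gauge.
- gauge: Ring gauge fixed to the bench: three level steel rings, 10 mm thick, one above the other. Origin on their common upright axis at bench height, z up. Bore/outside/upper face height in mm: top 62/78/100, middle 48/64/70, bottom 18/50/38, which stops the tall slim barrel. An 18 by 34 mm column, 100 mm tall, stands 58 mm from the axis towards own -x; nothing is higher.
- short_barrel: A bystander: an upright steel barrel, 26 mm in diameter but only 90 mm tall, loose. Origin at the centre of its underside.
- thick_barrel: A bystander: an upright steel barrel, 150 mm tall but 44 mm in diameter, loose. Origin at the centre of its underside.
Things that resemble listed ones, but are neither listed nor needed, are in the scene too. Leave any green look-alike of the barrel alone.

How it is judged:
On the way, in this order (a step that is already met when the one before it is completed fails the run):
1. the barrel's foot is down through the top ring (horizontal distance between barrel and gauge below 0.025 m and z of barrel in the frame of gauge below 0.088 m).
2. the barrel's foot is down through the middle ring (horizontal distance between barrel and gauge below 0.02 m and z of barrel in the frame of gauge below 0.058 m).
At the end, for the whole second after the job is handed in: The tall slim barrel stands at rest inside the gauge, its foot on the bottom ring (32 to 44 mm above the bench, within 16 mm of the rings' axis), upright within 0.17 rad; the short and the thick barrel still stand upright (within 0.3 rad) within 30 mm of where they were (horizontal distance between barrel and gauge below 0.016 m and z of barrel in the frame of gauge between 0.032 and 0.044 m and angle between barrel's own z axis and vertical below 0.17 rad and linear speed of barrel below 0.03 m/s and distance of each of short_barrel, thick_barrel from where it was at the start of the episode below 0.03 m and angle between each of short_barrel, thick_barrel's own z axis and vertical below 0.3 rad); the robot touches nothing.
It fails at once if the barrel was dropped into the gauge (faster than 0.6 m/s inside the rings) (horizontal distance between barrel and gauge below 0.025 m and z of barrel in the frame of gauge below 0.1 m and linear speed of barrel above 0.6 m/s).
It fails at once if the short or the thick barrel was pushed more than 30 mm away or knocked over (distance of any of short_barrel, thick_barrel from where it was at the start of the episode above 0.03 m or angle between any of short_barrel, thick_barrel's own z axis and vertical above 0.3 rad).
It also fails if it takes over 48 s, if anything falls off the work surface, if the arm or the gripper's body presses on something with over 40 N, if the wrist force passes 120 N, or if a joint passes its speed limit or range.

## Robot

A 7-joint arm with a two-finger parallel gripper is mounted at the origin on the work surface. World frame = base frame: x ahead of the robot, y to its left, z up, the work surface at z = 0. Lengths are in m, angles in rad, forces in N, time in s.
With the tool pointing down it reaches from about 0.4 to 0.85 m from the base axis. Payload 4.5 kg.
Tool frame: the origin (TCP) lies on the centre line of the jaws, within the pads' length; the fingertips stand r.tip_extent ahead of it and the grasp point (between the pads) is the TCP (r.tip_extent is the distance from the TCP to the fingertips, in m); z points along the fingers, y is the line along which they close (so a half turn about z gives the same grasp; the last joint's range is limited). The gripper opens to 88 mm and grips with 3 to 60 N. Pads are 18 mm wide; open, the fingers measure 123 mm over their backs; the gripper's body (75 mm by 187 mm) begins 45 mm behind the grasp point.
Start: joints at [1.141, 0.689, -0.195, 1.565, 0.157, 0.902, -0.215], TCP at [0.28, -0.559, 0.258] pointing down, gripper open.
Joint ranges: [-3.01, 3.01], [-0.46, 2.08], [-1.47, 1.51], [0.13, 2.56], [-1, 4.14], [0.04, 2.09], [-2.66, 2.66]. Speed limits (rad/s): [2.57, 2.57, 3.14, 3.14, 3.14, 3.14, 3.14].

## Interface

Orientations are given as a unit quaternion [x, y, z, w].
In Python, from plant import sensors, vision, finish_job, r gives the robot as it stands. The module is installed in compiled form; this text tells all that it offers.
- The arm moves only by the tool step_arm, never from a script. Its argument "steps" is a list of rows, each a list of 2 entries, a list of its own where there are three numbers: the shift along the tool's x, y, z in cm, then the turn, a rotation vector about the tool's x, y, z in degrees. A call has 1 to 12 rows; each row shifts and turns the commanded pose from where the row before left it, along the tool's axes as they then stand; what a row does not reach is not made up. A row lasts 1/8 s, in which the tool goes at most 62.5 mm and 10.7 degrees, less where a joint would pass 70% of its speed; a pose out of reach is approached as far as the arm can. A call with a gripper value outside its range is refused whole. "claw" is the opening, from -1 (shut) to 1 (fully open), set as the call begins (left out, the last holds). The fingers move at their own pace and stop on an object; "grip_force" is the grip in N (left out, the last holds). Time passes only in rows, so rows that do not move let the fingers close. It gives the time, the measured TCP pose, the force, the opening and the grip force at its end, in the units of the state.
- sensors.get_state(): the state, without advancing time (a new reading comes with each control period).
- vision.snapshot(name): name is "side" or "top"; returns a dict with "img" (384x512x3 uint8, red, green, blue), "fx", "fy", "cx", "cy" (pixels), "k1" (the pictures are not rectified: a ray, as slopes to the right and down, at radius r is drawn at 1 + k1 r^2 times it, then the intrinsics apply), "position" and "rotation" of the camera in the world. Camera axes: x right, y down, z forward; pixel columns grow to the right and rows downward; lengths in m; the calibration is good to about 2 mm. A picture is of the moment at which its call begins. There is no depth.
- finish_job(): hands the job in; it is judged then, once.
The state is a dict: "clock": time; "q": joint angles; "qd": joint speeds; "joint_torque": joint torques, N m; "tool_pos": TCP position; "eef_rot": TCP orientation; "contact_force": force on the tool from outside, world axes, zero at the start; "moment": the same for the moment, N m; "opening": opening from 0.0 (shut) to 1.0 (fully open); "finger_force": force on a finger pad.
Only numpy, scipy, OpenCV 4.12 (cv2) and the standard library are available. Lean on these libraries where they do the work, as an engineer would, in place of code of your own. Each camera call takes 0.05 s, during which the arm holds its last target. There are 200 camera calls.

## Working session

There is one attempt and no reset: what is moved stays moved. The work goes in short steps, Python scripts to look and compute and a tool call to move; the robot and the scene stay as the last step left them, time stands still between calls to the robot, and variables do not carry over. Pictures are saved under pics/ and viewed, at most 10 in all, crops included, and the job is handed in when it is done.

Besides the shell and the picture viewer there is one more tool, called after "Emit:" by a JSON object that holds its "name" and its "arguments", one argument or row to a line. step_arm: Moves the arm, as the interface text tells. Its arguments: {"type":"object","properties":{"steps":{"type":"array"},"claw":{"type":"number"},"grip_force":{"type":"number"}},"required":["steps"]}

```bash
mkdir -p pics; cat > h.py <<'E'
import numpy as np, cv2, pickle
from plant import sensors, vision, finish_job, r
def snap(n,f):
    s=vision.snapshot(n); cv2.imwrite(f'pics/{f}.png',s['img'][:,:,::-1]); pickle.dump(s,open(f'{f}.pkl','wb')); return s
def ray(s,u,v):
    K=np.array([[s['fx'],0,s['cx']],[0,s['fy'],s['cy']],[0,0,1]])
    p=cv2.undistortPoints(np.array([[[u,v]]],float),K,np.array([s['k1'],0,0,0.]))[0,0]
    return np.array(s['position']),np.array(s['rotation'])@np.array([p[0],p[1],1])
def onz(s,u,v,z):
    o,d=ray(s,u,v); return o+d*(z-o[2])/d[2]
E
python3 - <<'E'
from h import *
a=snap('top','t0');b=snap('side','s0')
for s in(a,b): print(s['position'],np.round(s['rotation'],3).tolist(),s['fx'],s['k1'])
st=sensors.get_state();print(st['tool_pos'],st['eef_rot'],st['opening'],r.tip_extent,st['clock'])
E
```

```text
[ 0.4132102  -0.0387118   0.80185106] [-0.702, 0.706, -0.059, 0.073] 361.41281631671563 -0.10714554606934851
[0.14607064 0.74666055 0.60699025] [-0.212, 0.853, -0.465, 0.108] 473.5987845973388 -0.006035284489298052
[ 0.2793112  -0.55852858  0.25699928] [ 9.73218855e-01  2.29879075e-01 -2.53533492e-04 -7.79537838e-04] 1.0013411530864529 0.019 0.1
```

View pics/t0.png

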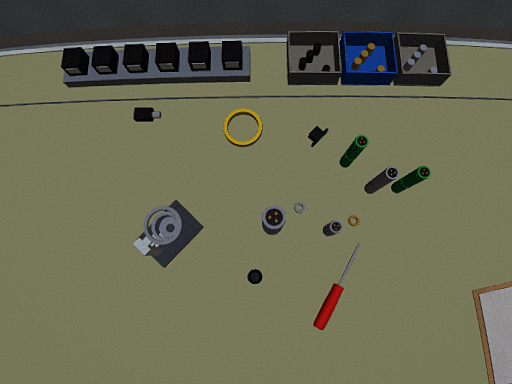

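View pics/s0.png

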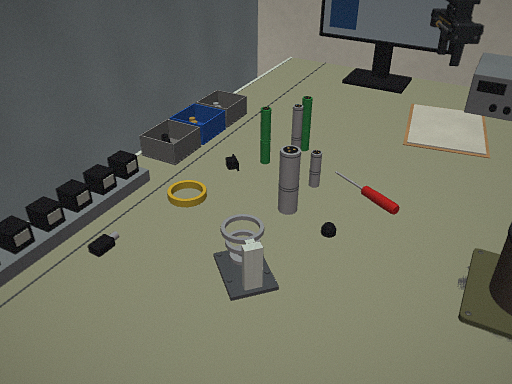

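The tall grey barrel is at top (392,174), side (297,125). The other candidates are two green look-alikes at top (362,141) and (424,172), the short barrel at (336,228), and the thick barrel at (273,216). Only the one at (392,174) is grey, slim and tall. I'll enlarge that area and the gauge to confirm.

```bash
cat > /tmp/p <<'E'
import re
s=open('h.py').read()
s=s.replace("np.array(s['rotation'])@","Rotation.from_quat(s['rotation']).as_matrix()@").replace("import numpy","from scipy.spatial.transform import Rotation\nimport numpy",1)
open('h.py','w').write(s)
E
python3 /tmp/p; python3 - <<'E'
from h import *
s=pickle.load(open('t0.pkl','rb'));im=s['img'][:,:,::-1].copy()
a=cv2.resize(im[130:250,320:440],(480,480),interpolation=cv2.INTER_CUBIC)
b=cv2.resize(im[190:270,125:205],(320,320),interpolation=cv2.INTER_CUBIC)
c=np.zeros((480,800,3),np.uint8);c[:,:480]=a;c[:320,480:]=b
cv2.imwrite('pics/c.png',c)
for n,u,v,z in[('barrel',392,174,.15),('barrelfoot',371,190,0),('short',336,227,.09),('thick',273.5,214,.15),('green1',362,141,.15),('green2',424,172,.15),('gauge',162,225,.1)]:print(n,onz(s,u,v,z).round(4))
E
```

```text
barrel [ 0.5695 -0.2801  0.15  ]
barrelfoot [ 0.5683 -0.284   0.    ]
short [ 0.4771 -0.1821  0.09  ]
thick [ 0.4962 -0.0573  0.15  ]
green1 [ 0.6342 -0.2272  0.15  ]
green2 [ 0.5732 -0.3425  0.15  ]
gauge [0.4818 0.1607 0.1   ]
```

View pics/c.png

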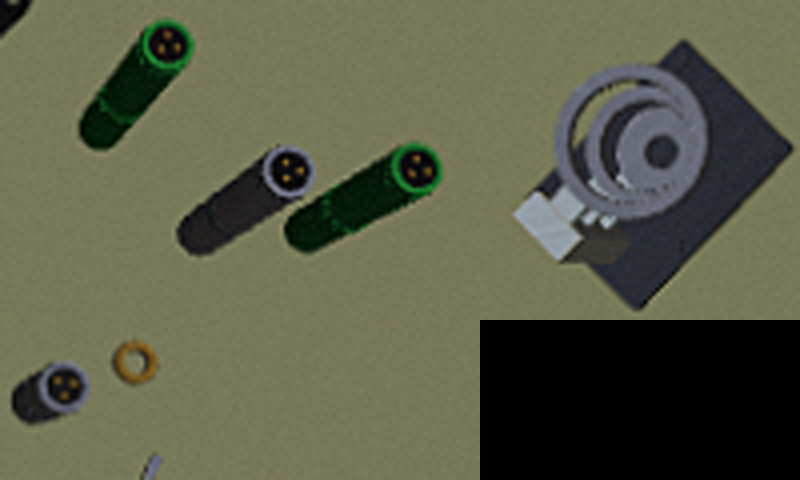

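Confirmed: crop (289,171) is the grey tall slim barrel, with green ones at (167,44) and (417,168) and the short one at (65,387). The gauge's top ring is centred at crop (631,140), which is top (163,225). I'll turn the jaws along x to miss the green look-alikes.

Emit:
{"name": "step_arm", "arguments": {
  "steps": [
    [[0,0,0],[0,0,-10]],
    [[0,0,0],[0,0,-10]],
    [[0,0,0],[0,0,-10]],
    [[0,0,0],[0,0,-10]],
    [[0,0,0],[0,0,-10]],
    [[0,0,0],[0,0,0]]
  ],
  "claw": 0.5,
  "grip_force": 30
}}

```text
clock: 0.85
tool_pos: [0.2793, -0.5588, 0.2572]
eef_rot: [0.786, 0.619, 0.0, -0.0]
contact_force: [0.0, 1.1, 0.1]
opening: 0.748
finger_force: 0.0
```

```bash
cat >> h.py <<'E'
def togo(p):
    st=sensors.get_state(); R=Rotation.from_quat(st['eef_rot'])
    print('t',round(st['clock'],2),'pos',np.round(st['tool_pos'],4),'F',np.round(st['contact_force'],1),'open',st['opening'],'ff',st['finger_force'])
    print('zaxis',R.as_matrix()[:,2].round(4),'y',R.as_matrix()[:,1].round(3),'move cm',(R.inv().apply(np.array(p)-st['tool_pos'])*100).round(2))
E
python3 -c "
from h import *
s=pickle.load(open('t0.pkl','rb'));print(onz(s,392.0,172.5,.15),onz(s,162.6,224.8,.1));print([onz(s,125+(u-480)/4-.4,190+v/4-.4,z) for u,v,z in[(652,127,.07),(660,152,.038)]])
togo([.571,-.281,.257])"
```

```text
[ 0.57240418 -0.28032972  0.15      ] [0.48221392 0.15955097 0.1       ]
[array([0.49226438, 0.15783604, 0.07      ]), array([0.48229942, 0.16157081, 0.038     ])]
t 0.85 pos [ 0.2793 -0.5588  0.2572] F [0.  1.1 0.1] open 0.747542852132333 ff 0.0
zaxis [-0.      0.0011 -1.    ] y [ 0.972 -0.234 -0.   ] move cm [33.84 21.86  0.05]
```

Emit:
{"name": "step_arm", "arguments": {
  "steps": [
    [[3.4,2.2,0],[0,0,0]],
    [[3.4,2.2,0],[0,0,0]],
    [[3.4,2.2,0],[0,0,0]],
    [[3.4,2.2,0],[0,0,0]],
    [[3.4,2.2,0],[0,0,0]],
    [[3.4,2.2,0],[0,0,0]],
    [[3.4,2.2,0],[0,0,0]],
    [[3.4,2.2,0],[0,0,0]],
    [[3.4,2.2,0],[0,0,0]],
    [[3.3,2.1,0],[0,0,0]],
    [[0,0,0],[0,0,0]]
  ]
}}

```text
clock: 2.22
tool_pos: [0.574, -0.2756, 0.2577]
eef_rot: [0.784, 0.621, 0.002, -0.0]
contact_force: [-0.6, -0.1, -0.4]
opening: 0.754
finger_force: 0.0
```

```bash
python3 - <<'E'
from h import *
togo([.572,-.281,.130])
a=snap('side','s1')
cv2.imwrite('pics/s1c.png',cv2.resize(a['img'][40:240,220:400,::-1],(540,600)))
E
```

```text
t 2.23 pos [ 0.574  -0.2756  0.2577] F [-0.6 -0.1 -0.4] open 0.7542290378166442 ff 0.0
zaxis [ 0.002   0.0027 -1.    ] y [ 0.973 -0.229  0.001] move cm [-0.61 -0.09 12.77]
```

View pics/s1c.png

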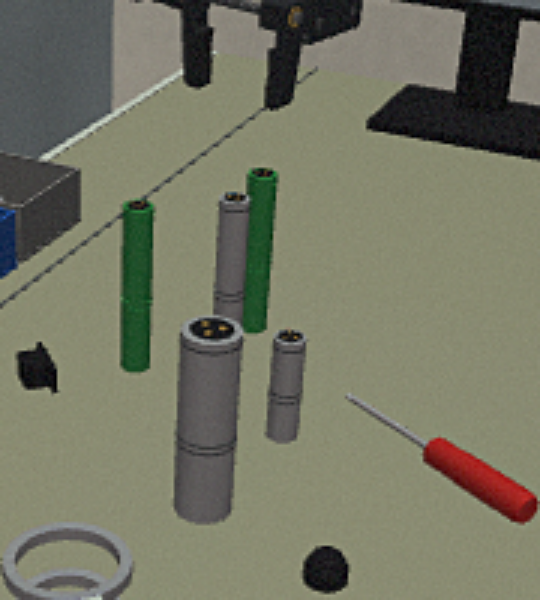

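The open fingers (crop x 197 and 280) straddle the grey barrel's top at crop (235,195), and the green ones are clear. Going down next.

Emit:
{"name": "step_arm", "arguments": {
  "steps": [
    [[-0.6,0,0],[0,0,0]],
    [[0,0,3],[0,0,0]],
    [[0,0,3],[0,0,0]],
    [[0,0,3],[0,0,0]],
    [[0,0,2],[0,0,0]],
    [[0,0,1.5],[0,0,0]],
    [[0,0,0],[0,0,0]]
  ]
}}

```text
clock: 3.15
tool_pos: [0.5687, -0.2869, 0.1318]
eef_rot: [0.785, 0.619, -0.001, -0.001]
contact_force: [1.0, 0.4, -0.2]
opening: 0.752
finger_force: 0.0
```

Emit:
{"name": "step_arm", "arguments": {
  "steps": [
    [[0,0,0],[0,0,0]],
    [[0,0,0],[0,0,0]],
    [[0,0,0],[0,0,0]],
    [[0,0,0],[0,0,0]],
    [[0,0,0],[0,0,0]],
    [[0,0,0],[0,0,0]],
    [[0,0,0],[0,0,0]],
    [[0,0,0],[0,0,0]]
  ],
  "claw": -1
}}

```text
clock: 4.15
tool_pos: [0.5704, -0.286, 0.133]
eef_rot: [0.785, 0.62, 0.0, 0.0]
contact_force: [1.0, -0.3, 1.9]
opening: 0.286
finger_force: 30.0
```

Emit:
{"name": "step_arm", "arguments": {
  "steps": [
    [[0,0,-1],[0,0,0]],
    [[0,0,-2],[0,0,0]],
    [[0,0,-3],[0,0,0]],
    [[0,0,-3],[0,0,0]],
    [[0,0,-3],[0,0,0]],
    [[0,0,-3],[0,0,0]],
    [[0,0,-2],[0,0,0]],
    [[0,0,-1],[0,0,0]],
    [[0,0,0],[0,0,0]]
  ]
}}

```text
clock: 5.28
tool_pos: [0.5697, -0.2859, 0.3128]
eef_rot: [0.785, 0.62, -0.0, -0.0]
contact_force: [0.7, 0.1, -2.9]
opening: 0.285
finger_force: 29.9
```

```bash
python3 - <<'E'
from h import *
togo([.482,.160,.31])
E
```

```text
t 5.28 pos [ 0.5697 -0.2859  0.3128] F [ 0.7  0.1 -2.9] open 0.28454969869688435 ff 29.9477881193161
zaxis [-2.e-04 -1.e-04 -1.e+00] y [ 0.973 -0.232 -0.   ] move cm [ 41.33 -18.88   0.28]
```

Emit:
{"name": "step_arm", "arguments": {
  "steps": [
    [[2,-1,0],[0,0,0]],
    [[3.6,-1.7,0],[0,0,0]],
    [[3.8,-1.8,0],[0,0,0]],
    [[3.8,-1.8,0],[0,0,0]],
    [[3.8,-1.8,0],[0,0,0]],
    [[3.8,-1.8,0],[0,0,0]],
    [[3.8,-1.8,0],[0,0,0]],
    [[3.8,-1.8,0],[0,0,0]],
    [[3.8,-1.8,0],[0,0,0]],
    [[3.8,-1.8,0],[0,0,0]],
    [[3,-1.3,0],[0,0,0]],
    [[1.6,-0.6,0],[0,0,0]]
  ]
}}

```text
clock: 6.78
tool_pos: [0.4783, 0.1547, 0.312]
eef_rot: [0.784, 0.621, -0.001, -0.0]
contact_force: [-0.4, -0.9, -2.3]
opening: 0.281
finger_force: 29.9
```

Emit:
{"name": "step_arm", "arguments": {
  "steps": [
    [[0,0,0],[0,0,0]],
    [[0,0,0],[0,0,0]]
  ]
}}

```text
clock: 7.02
tool_pos: [0.4797, 0.1511, 0.3123]
eef_rot: [0.786, 0.619, -0.001, 0.001]
contact_force: [-0.4, -0.4, -2.6]
opening: 0.284
finger_force: 29.9
```

```bash
python3 - <<'E'
from h import *
togo([.480,.155,.24])
a=snap('side','s2');b=snap('top','t2')
c=np.zeros((500,800,3),np.uint8)
c[:,:400]=cv2.resize(a['img'][60:310,140:340,::-1],(400,500))
c[:400,400:]=cv2.resize(b['img'][150:290,90:230,::-1],(400,400))
cv2.imwrite('pics/c2.png',c)
E
```

```text
t 7.03 pos [0.4797 0.1511 0.3123] F [-0.4 -0.4 -2.6] open 0.2841468290027468 ff 29.94527625851333
zaxis [-7.0e-04 -1.9e-03 -1.0e+00] y [ 0.972 -0.235 -0.   ] move cm [ 0.4  -0.06  7.23]
```

View pics/c2.png

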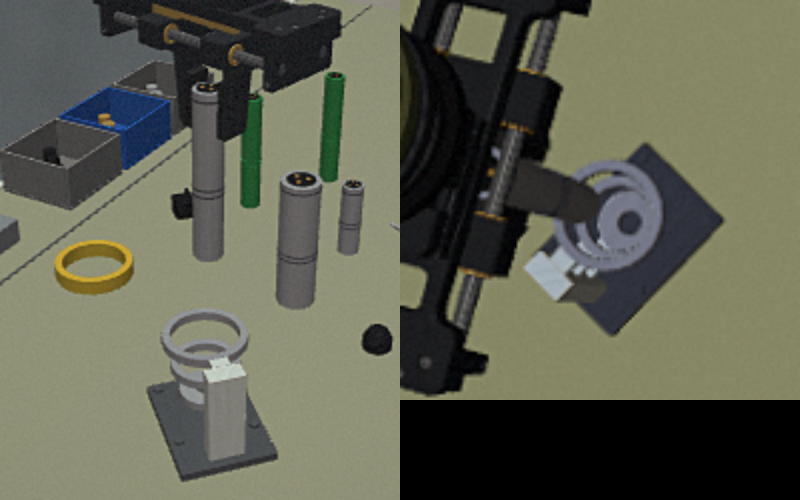

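The side crop shows the barrel held upright, foot centre near (208,254), above the top ring centred near (205,331). In the top crop the foot end is near (585,205) and the ring centre near (608,216). I'll cast these rays.

```bash
python3 - <<'E'
from h import *
a=pickle.load(open('s2.pkl','rb'));b=pickle.load(open('t2.pkl','rb'))
S=lambda x,y,z:onz(a,140+x/2-.25,60+y/2-.25,z).round(4)
T=lambda x,y,z:onz(b,90+(x-400)/2.857-.3,150+y/2.857-.3,z).round(4)
print('foot side',S(208.5,254,.179),'top face side',S(206,88,.329),'ring side',S(205,331,.1))
print('foot top',T(584,203,.179),'ring top',T(608,216,.1))
E
```

```text
foot side [0.4816 0.155  0.179 ] top face side [0.4816 0.1566 0.329 ] ring side [0.4833 0.1595 0.1   ]
foot top [0.4816 0.1527 0.179 ] ring top [0.4812 0.1597 0.1   ]
```

Emit:
{"name": "step_arm", "arguments": {
  "steps": [
    [[0.6,0,0],[0,0,0]],
    [[0,0,1.5],[0,0,0]],
    [[0,0,2],[0,0,0]],
    [[0,0,2],[0,0,0]],
    [[0,0,1.2],[0,0,0]],
    [[0,0,0],[0,0,0]],
    [[0,0,0],[0,0,0]]
  ]
}}

```text
clock: 8.0
tool_pos: [0.4813, 0.1592, 0.2463]
eef_rot: [0.785, 0.62, 0.001, 0.0]
contact_force: [0.0, 0.1, -2.6]
opening: 0.289
finger_force: 29.9
```

```bash
python3 - <<'E'
from h import *
togo([.480,.157,.171])
a=snap('side','s3')
cv2.imwrite('pics/c3.png',cv2.resize(a['img'][120:310,190:330,::-1],(420,570)))
E
```

```text
t 8.0 pos [0.4813 0.1592 0.2463] F [ 0.   0.1 -2.6] open 0.28928027175187726 ff 29.949567234143615
zaxis [ 1.3e-03  5.0e-04 -1.0e+00] y [ 0.973 -0.232  0.001] move cm [-0.25 -0.08  7.53]
```

View pics/c3.png

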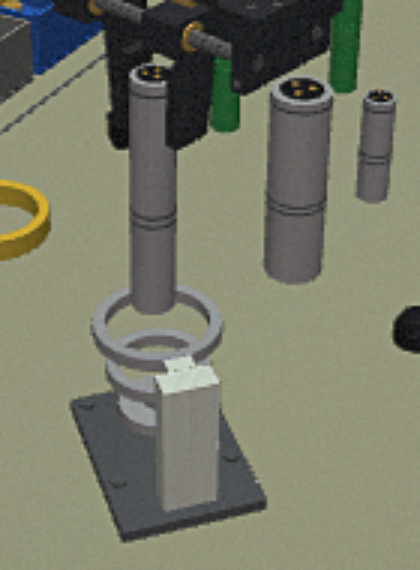

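The foot is at crop (154,303), just above the top ring centred at (157,321), and looks well centred. Casting to check.

```bash
python3 - <<'E'
from h import *
a=pickle.load(open('s3.pkl','rb'))
S=lambda x,y,z:onz(a,190+x/3-.33,120+y/3-.33,z).round(4)
print(S(154.5,303,.113),S(152,75,.263),'ring',S(157,321,.1))
E
```

```text
[0.4829 0.1638 0.113 ] [0.4821 0.1648 0.263 ] ring [0.4816 0.1634 0.1   ]
```

Emit:
{"name": "step_arm", "arguments": {
  "steps": [
    [[0,0,1],[0,0,0]],
    [[0,0,1],[0,0,0]],
    [[0,0,1],[0,0,0]],
    [[0,0,1],[0,0,0]],
    [[0,0,1],[0,0,0]],
    [[0,0,1],[0,0,0]],
    [[0,0,0.6],[0,0,0]],
    [[0,0,0],[0,0,0]],
    [[0,0,0],[0,0,0]]
  ]
}}

```text
clock: 9.18
tool_pos: [0.481, 0.1591, 0.1799]
eef_rot: [0.785, 0.62, 0.0, 0.0]
contact_force: [0.5, -0.7, -2.2]
opening: 0.289
finger_force: 30.0
```

```bash
python3 - <<'E'
from h import *
togo([.480,.157,.171])
a=snap('side','s4')
cv2.imwrite('pics/c4.png',cv2.resize(a['img'][150:310,190:330,::-1],(525,600)))
E
```

```text
t 9.18 pos [0.481  0.1591 0.1799] F [ 0.5 -0.7 -2.2] open 0.2887952066782109 ff 29.952352456748486
zaxis [ 6.e-04  2.e-04 -1.e+00] y [ 0.973 -0.232  0.   ] move cm [-0.22 -0.05  0.89]
```

View pics/c4.png

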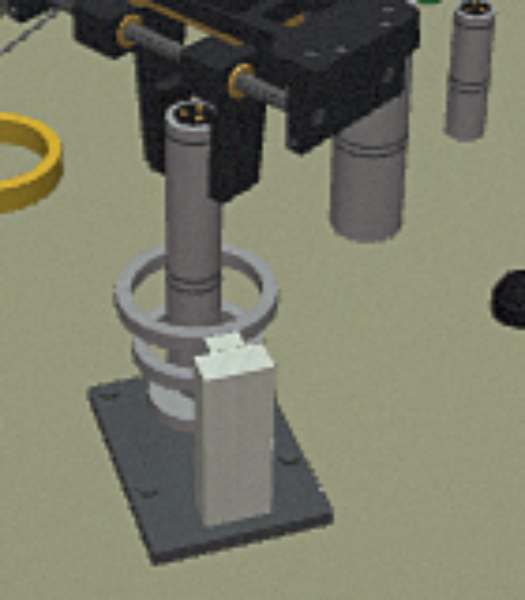

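The barrel is inside both upper rings, upright and centred at crop x≈193, with no side force. I'll feel for the bottom ring.

Emit:
{"name": "step_arm", "arguments": {
  "steps": [
    [[0,0,0.2],[0,0,0]],
    [[0,0,0.2],[0,0,0]],
    [[0,0,0.2],[0,0,0]],
    [[0,0,0.1],[0,0,0]],
    [[0,0,0],[0,0,0]]
  ]
}}

```text
clock: 9.85
tool_pos: [0.4808, 0.1589, 0.1726]
eef_rot: [0.785, 0.62, -0.0, 0.0]
contact_force: [0.3, 0.4, -2.1]
opening: 0.288
finger_force: 30.0
```

Emit:
{"name": "step_arm", "arguments": {
  "steps": [
    [[0,0,0.1],[0,0,0]],
    [[0,0,0.1],[0,0,0]],
    [[0,0,0],[0,0,0]]
  ]
}}

```text
clock: 10.22
tool_pos: [0.481, 0.1591, 0.1709]
eef_rot: [0.785, 0.62, 0.0, 0.0]
contact_force: [0.7, -0.2, 1.1]
opening: 0.286
finger_force: 29.9
```

Contact: the vertical force went from −2.1 to +1.1 N. Releasing.

Emit:
{"name": "step_arm", "arguments": {
  "steps": [
    [[0,0,0],[0,0,0]],
    [[0,0,0],[0,0,0]],
    [[0,0,0],[0,0,0]],
    [[0,0,0],[0,0,0]],
    [[0,0,0],[0,0,0]]
  ],
  "claw": 0.5
}}

```text
clock: 10.85
tool_pos: [0.4808, 0.1589, 0.1707]
eef_rot: [0.785, 0.62, -0.0, 0.0]
contact_force: [-0.1, 0.3, -1.1]
opening: 0.752
finger_force: 0.0
```

Emit:
{"name": "step_arm", "arguments": {
  "steps": [
    [[0,0,-1],[0,0,0]],
    [[0,0,-2],[0,0,0]],
    [[0,0,-3],[0,0,0]],
    [[0,0,-3],[0,0,0]],
    [[0,0,-2],[0,0,0]],
    [[0,0,0],[0,0,0]],
    [[0,0,0],[0,0,0]]
  ]
}}

```text
clock: 11.72
tool_pos: [0.4804, 0.1586, 0.2802]
eef_rot: [0.785, 0.62, -0.001, -0.0]
contact_force: [-0.0, -0.4, -0.6]
opening: 0.749
finger_force: 0.0
```

```bash
python3 - <<'E'
from h import *
togo([.480,.157,.171])
a=snap('side','s5')
cv2.imwrite('pics/c5.png',cv2.resize(a['img'][90:310,190:350,::-1],(436,600)))
E
```

```text
t 11.72 pos [0.4804 0.1586 0.2802] F [-0.  -0.4 -0.6] open 0.7492254668924057 ff 0.0
zaxis [-8.e-04 -6.e-04 -1.e+00] y [ 0.973 -0.232 -0.001] move cm [-1.500e-01  1.000e-02  1.092e+01]
```

View pics/c5.png

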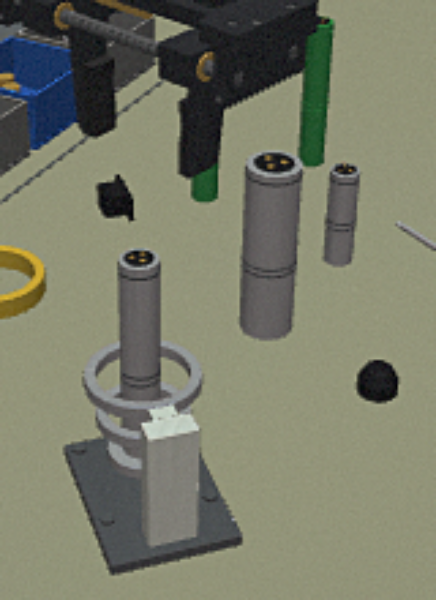

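The barrel stands upright in the gauge (crop 139,258 to about 140,440) with the gripper clear, and the short and thick barrels are still standing. Handing in.

```bash
python3 -c "
from h import *
print(finish_job())"
```

```text
the job is handed in; nothing more can be done
None
```

The job is handed in (no verdict was returned): the tall slim barrel stands upright on the gauge's bottom ring, released with the gripper clear, and the short and thick barrels looked still standing and unmoved in the last side picture.

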